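Unplug a well of the thermometer calibration block

ROBOT

A 6-joint arm with a two-finger parallel gripper is mounted at the origin on the work surface; the furniture and walls round the work are solid. World frame = base frame: x ahead of the robot, y to its left, z up, the work surface at z = 0. Lengths are in m, angles in rad, forces in N, time in s.
With the tool pointing down it reaches from about 0.35 to 0.975 m from the base axis. Payload 4.9 kg.
Tool frame: the origin (TCP) lies at the very end of the fingers, on their centre line; the grasp point (between the pads) lies 19 mm behind it; z points along the fingers, y is the line along which they close (so a half turn about z gives the same grasp; the last joint's range is limited). The gripper opens to 85 mm and grips with 20 to 120 N. Pads are 22 mm wide; open, the fingers measure 114 mm over their backs; the gripper's body (76 mm by 85 mm) begins 54 mm behind the grasp point. The pads swing forward as they close: fully open they stand 13 mm farther back than shut.
Start: joints at [0.984, 0.053, 1.613, -0, 1.476, -0.119], TCP at [0.282, 0.558, 0.231] pointing down, gripper open.
Joint ranges: [-3.01, 3.01], [-1.01, 2.22], [0.06, 2.58], [-1.02, 4.17], [0.09, 2.62], [-3.14, 3.14]. Speed limits (rad/s): [2.57, 2.57, 3.14, 3.14, 3.14, 3.14].

INTERFACE

Orientations are given as a rotation vector (axis times angle).
In Python, from station import ctrl, imaging gives the robot as it stands.
- The arm moves only by the tool play_rows, never from a script. Its argument "series" is a list of rows, each a list of 3 entries, a list of its own where there are three numbers: the opening, from 0 (shut) to 1 (fully open), then the shift along the tool's x, y, z each as a share of 0.05 m, from -1 to 1, then the turn, a rotation vector about the tool's x, y, z each as a share of 8 degrees, from -1 to 1. In form: [[grip, [dx, dy, dz], [ax, ay, az]], ...]. A call has 1 to 8 rows; each row shifts and turns the commanded pose from where the row before left it, along the tool's axes as they then stand; what a row does not reach is not made up. A row lasts 1/8 s, in which the tool goes at most 62.5 mm and 10.7 degrees, less where a joint would pass 70% of its speed; a pose out of reach is approached as far as the arm can. A call with a number of a shift or a turn outside -1 to 1 is refused whole. A call with a gripper value outside its range is refused whole. The fingers move at their own pace and stop on an object; "force" is the grip in N (left out, the last holds). Time passes only in rows, so rows that do not move let the fingers close. It gives the time, the measured TCP pose, the force, the opening and the grip force at its end, in the units of the state.
- ctrl.get_obs(): the state, without advancing time (a new reading comes with each control period).
- imaging.get_image(name): name is "scene" or "top" or "wrist"; returns a dict with "color" (400x640x3 uint8, blue, green, red), "fx", "fy", "cx", "cy" (pixels), "extrinsics" (4x4, takes a point from world to camera coordinates); the wrist camera has in their place "hand_eye" (4x4, takes a point from camera to tool coordinates, whose origin is the TCP and whose axes are the flange's). Camera axes: x right, y down, z forward; pixel columns grow to the right and rows downward; lengths in m; the calibration is good to about 2 mm. The wrist camera is an equidistant fisheye: a pixel r from the principal point sees the ray r / f radians off the axis. A picture is of the moment at which its call begins: read the wrist's pose just before it. There is no depth.
- ctrl.finish_job(): hands the job in; it is judged then, once.
The state is a dict: "t": time; "q": joint angles; "dq": joint speeds; "effort": joint torques, N m; "tool_pos": TCP position; "tool_rot": TCP orientation; "contact_force": force on the tool from outside, world axes, zero at the start; "wrist_torque": the same for the moment, N m; "opening": finger opening in m; "grip_force": force on a finger pad.
Only numpy, scipy, OpenCV 4.12 (cv2) and the standard library are available. Lean on these libraries where they do the work, as an engineer would, in place of code of your own. Each camera call takes 0.05 s, during which the arm holds its last target. There are 200 camera calls.

TASK

A well of the calibration block has to be opened for a thermometer check. Take the press-fit stopper with the tall grip, loosen it by rocking it in its well, about ten degrees to the block's front long side (nearer the robot) and then about ten degrees to the rear, as often as you need, and pull it out. Leave it lying or standing in the grey tray; the low round-capped stopper stays plugged in.

Things in the scene. Friction and masses are not known exactly. Their poses are not given: they have to be found in the camera images.
- block: Aluminium block on a thin black base, fixed, 100 x 170 x 50 mm (x, y, z), yaw up to 0.35. Origin: centre of underside; z up, x from its front long side (nearer the robot) to its rear one. In its top two wells 30 mm deep at y = +45 and -45 mm, lined front and rear (-x, +x) with sprung rubber that grips the stem. Each holds a stopper; which is in which changes.
- stopper: Stopper to pull: black, loose, press-fit, 60 g, 86 mm tall. Origin: centre of foot, axes as the block's. Stem 24 x 24 mm to z = 36, collar 36 x 36 mm to z = 42, tall flat grip 20 mm thick (x; pinch here) and 44 mm wide (y) to z = 86. Plugged in, the foot is 20 mm above the bench (30 mm of stem in the well, 6 mm gap under the collar).
- stopper_grip (a point): Middle of the tall grip, 66 mm above the stopper's foot. In the well the stopper can lean about 12 degrees to the block's -x or +x side, about a pivot 15 mm above its foot, against the lining; not along y. A straight pull meets about 20 N; rocking loosens it. A lean counts above 5 degrees, with at least 5 mm of stem still in the well.
- low_stopper: The other stopper, to be left plugged in: the same black stem, but only a low round cap 40 mm across and 10 mm thick, its top 66 mm above the bench. Origin: centre of its foot.
- tray: Open grey plastic tray, fixed, 150 x 130 mm outside (x, y), 30 mm high, walls and floor 4 mm thick. Origin: centre of its underside, z up. It stands beside the block, left or right of it.

How it is judged:
On the way, in this order (a step that is already met when the one before it is completed fails the run):
1. the stopper, still in its well, leans over 5 degrees to the block's front (-x) side (angle between stopper's own z axis and vertical above 0.087 rad and x of stopper_grip in the frame of block below -0.002 m and z of stopper in the frame of block between 0.01 and 0.045 m), for 0.04 s.
2. then, still in its well, it leans over 5 degrees to the rear (+x) side (angle between stopper's own z axis and vertical above 0.087 rad and x of stopper_grip in the frame of block above 0.002 m and z of stopper in the frame of block between 0.01 and 0.045 m), for 0.04 s.
3. then it is drawn clear of the well (z of stopper in the frame of block above 0.052 m), for 0.04 s.
At the end, for the whole second after the job is handed in: The tall-gripped stopper lies or stands in the tray (its foot within the tray's walls and less than 45 mm above the tray's underside, the middle of its grip no more than 10 mm beyond the walls), at rest and released; the low stopper is within 8 mm of where it was (x of stopper_grip in the frame of tray between -0.085 and 0.085 m and y of stopper_grip in the frame of tray between -0.075 and 0.075 m and x of stopper in the frame of tray between -0.075 and 0.075 m and y of stopper in the frame of tray between -0.065 and 0.065 m and z of stopper in the frame of tray between 0 and 0.045 m and linear speed of stopper below 0.03 m/s and distance of low_stopper from where it was at the start of the episode below 0.008 m); the robot touches nothing.
It fails at once if the low stopper is pulled up or knocked (over 8 mm) (distance of low_stopper from where it was at the start of the episode above 0.008 m).
It also fails if it takes over 45 s, if anything falls off the work surface, if the arm or the gripper's body presses on something with over 40 N, if the wrist force passes 120 N, or if a joint passes its speed limit or range.

## Working session

There is one attempt and no reset: what is moved stays moved. The work goes in short steps, Python scripts to look and compute and a tool call to move; the robot and the scene stay as the last step left them, time stands still between calls to the robot, and variables do not carry over. Pictures are saved under pics/ and viewed, at most 10 in all, crops included, and the job is handed in when it is done.

Besides the shell and the picture viewer there is one more tool, called after "Request:" as name([rows], argument=value, ...), one row to a line, values as JSON. play_rows: Moves the arm, as the interface text tells. Shift numbers are shares of 0.05 m and turn numbers shares of 8 degrees, none past 1 either way. Its arguments: {"type":"object","properties":{"series":{"type":"array"},"force":{"type":"number"}},"required":["series"]}

```bash
mkdir -p pics && python3 - <<'E'
from station import ctrl, imaging
import cv2, numpy as np, pickle
o=ctrl.get_obs(); print({k:np.round(v,3).tolist() for k,v in o.items()})
d={n:imaging.get_image(n) for n in("scene","top")}
pickle.dump(d,open("im.pkl","wb"))
for n in d:
  cv2.imwrite(f"pics/{n}0.png",d[n]["color"]); print(n,d[n]["fx"],d[n]["cx"],d[n]["cy"],np.round(d[n]["extrinsics"],3).tolist())
E
```

```text
{'t': 0.0, 'q': [0.984, 0.053, 1.614, 0.0, 1.476, -0.119], 'dq': [-0.0, -0.001, -0.001, 0.002, -0.001, 0.001], 'effort': [-0.001, -39.369, -37.017, -0.0, 0.007, -0.0], 'tool_pos': [0.281, 0.557, 0.23], 'tool_rot': [-0.728, -3.055, 0.003], 'contact_force': [0.049, -0.216, -0.262], 'wrist_torque': [-0.018, -0.037, 0.017], 'grip_force': 0.0, 'opening': 0.085}
scene 466.6855321044363 325.5503127733284 208.41862262707838 [[0.625, -0.78, -0.02, -0.292], [-0.446, -0.336, -0.83, 0.272], [0.641, 0.527, -0.558, 0.616], [0.0, 0.0, 0.0, 1.0]]
top 441.886310319329 310.0327161193041 190.13967839643044 [[0.084, -0.996, 0.002, -0.046], [-0.974, -0.082, -0.212, 0.488], [0.211, 0.016, -0.977, 0.939], [0.0, 0.0, 0.0, 1.0]]
```

View pics/top0.png

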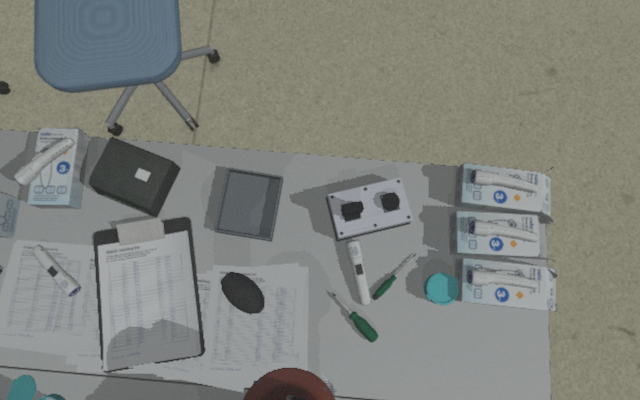

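View pics/scene0.png

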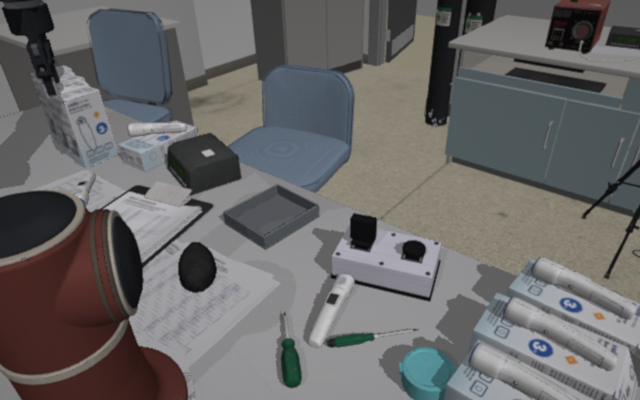

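The top view shows the block at about (370,208), with the tall-gripped stopper on its left (352,210), the low cap on its right (390,201), and the tray at (250,204). The scene view agrees: tall grip at (363,230), low cap at (413,250).

```bash
cat > h.py <<'E'
import numpy as np, cv2
def ray(d,px):
    px=np.atleast_2d(px).astype(float); E=d["extrinsics"]
    c=np.c_[(px[:,0]-d["cx"])/d["fx"],(px[:,1]-d["cy"])/d["fy"],np.ones(len(px))]
    return -E[:3,:3].T@E[:3,3], c@E[:3,:3]
def onz(d,px,z):
    o,r=ray(d,px); return o+r*((z-o[2])/r[:,2])[:,None]
def proj(d,P):
    E=d["extrinsics"]; c=np.atleast_2d(P)@E[:3,:3].T+E[:3,3]
    return np.c_[c[:,0]/c[:,2]*d["fx"]+d["cx"],c[:,1]/c[:,2]*d["fy"]+d["cy"]]
E
python3 - <<'E'
import pickle; from h import *
d=pickle.load(open("im.pkl","rb")); t=d["top"]; s=d["scene"]
print("cams",np.round(ray(t,[0,0])[0],3),np.round(ray(s,[0,0])[0],3))
I=t["color"]
print("cols top",[I[y,x].tolist() for x,y in((370,225),(345,190),(370,232),(352,210),(390,201),(250,200),(320,260))])
S=s["color"]; print("scene",[S[y,x].tolist() for x,y in((385,255),(385,278),(363,230),(413,247),(270,215))])
a=cv2.resize(I[165:250,205:425],None,fx=3.6,fy=3.6,interpolation=cv2.INTER_CUBIC)
b=cv2.resize(S[170:310,215:455],None,fx=3.3,fy=3.3,interpolation=cv2.INTER_CUBIC)[:290+170]
b=cv2.resize(S[175:305,215:455],None,fx=2.2,fy=2.2,interpolation=cv2.INTER_CUBIC)
c=np.zeros((a.shape[0]+b.shape[0],800,3),np.uint8); c[:a.shape[0],:a.shape[1]]=a; c[a.shape[0]:,:b.shape[1]]=b
cv2.imwrite("pics/crop1.png",c); print(a.shape,b.shape)
# block top face: bright
for thr in (150,165,180):
  m=np.zeros(I.shape[:2],np.uint8); m[170:245,318:420]=(I[170:245,318:420].min(2)>thr)*255
  cs=max(cv2.findContours(m,cv2.RETR_EXTERNAL,cv2.CHAIN_APPROX_NONE)[0],key=cv2.contourArea)[:,0]
  w=onz(t,cs,.05)[:,:2]; print(thr,cv2.contourArea(cs),cv2.minAreaRect((w*1000).astype(np.float32)))
E
```

```text
cams [ 0.28  -0.02   1.021] [-0.091 -0.461  0.563]
cols top [[166, 159, 156], [140, 135, 132], [67, 63, 63], [47, 49, 46], [46, 45, 48], [102, 100, 95], [145, 145, 142]]
scene [[176, 165, 166], [139, 131, 132], [13, 13, 13], [20, 18, 18], [90, 85, 83]]
(306, 792, 3) (286, 528, 3)
150 2125.0 ((464.1246337890625, -141.5135955810547), (97.63858795166016, 168.59518432617188), 18.310224533081055)
165 1.0 ((379.76055908203125, -116.0814437866211), (2.185865640640259, 2.2417027950286865), 4.817148685455322)Traceback (most recent call last):
  File "<stdin>", line 15, in <module>
ValueError: max() iterable argument is empty
```

View pics/crop1.png

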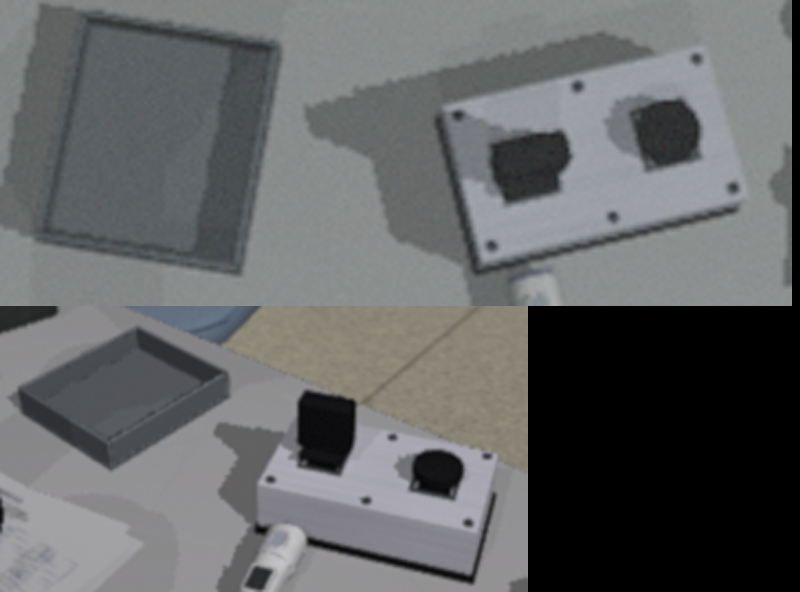

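The block's top face fits 98 x 169 mm (true 100 x 170), centred at (464,-141) mm with a yaw of 18.3°. The crop shows the tall grip at y=+45 and the tray corners clearly. Next I'll check the grip and tray and work out the moves.

```bash
cat >> h.py <<'E'
from scipy.spatial.transform import Rotation as R
yaw=np.radians(18.31); C=np.array([.4641,-.1415,0])
Rb=R.from_euler('z',yaw).as_matrix()
def blk(x,y,z): return C+Rb@np.array([x,y,z])
def delta(o,target,Rt):
    "shift (in 50 mm shares, tool axes) and turn (8 deg shares) from state o"
    R0=R.from_rotvec(o["tool_rot"]).as_matrix()
    return np.round(R0.T@(target-o["tool_pos"])/.05,2), np.round(np.degrees(R.from_matrix(R0.T@Rt).as_rotvec())/8,2)
def down(sx): # tool y along sx*block x
    y=sx*Rb[:,0]; z=np.array([0,0,-1.]); return np.c_[np.cross(y,z),y,z]
E
python3 - <<'E'
import pickle; from h import *
from station import ctrl
d=pickle.load(open("im.pkl","rb")); t=d["top"]; s=d["scene"]
for n,dd,roi in(("top",t,(195,225,335,368)),("scene",s,(205,258,345,382)),("low top",t,(185,215,375,405))):
  y0,y1,x0,x1=roi; m=(dd["color"][y0:y1,x0:x1].max(2)<62).astype(np.uint8)
  k,l,st,ce=cv2.connectedComponentsWithStats(m); i=1+st[1:,4].argmax()
  print(n,"bbox",st[i][:4]+[x0,y0,0,0],"cen",ce[i]+[x0,y0],st[i][4])
P=[blk(x,45,0)*0+blk(x*1e-3,y*1e-3,z*1e-3) for z in(62,106) for x in(-10,10) for y in(23,67)]
print("pred top",np.round(proj(t,P),1).tolist()); print("pred scene",np.round(proj(s,P),1).tolist())
print("low pred",proj(t,blk(0,-.045,.066)))
q=np.array([(85,12),(280,43),(242,272),(38,242)])/3.6+[205,165]
w=onz(t,q,.03); print("tray",np.round(w,3).tolist(),w.mean(0),np.linalg.norm(w-np.roll(w,-1,0),axis=1))
o=ctrl.get_obs()
for sx in(1,-1): print(sx,delta(o,blk(0,.045,.20),down(sx)))
E
```

```text
top bbox [342 202  21  19] cen [351.67880795 210.1986755 ] 302
scene bbox [350 214  27  37] cen [362.57614213 231.22208122] 788
low top bbox [382 193  17  18] cen [389.91596639 201.24369748] 238
pred top [[362.0, 212.5], [342.6, 217.1], [359.7, 203.8], [340.4, 208.4], [364.5, 209.1], [344.2, 213.9], [362.0, 200.0], [341.8, 204.8]]
pred scene [[373.5, 244.4], [349.2, 239.3], [376.6, 237.7], [352.6, 232.8], [374.5, 223.7], [349.4, 218.8], [377.6, 217.2], [352.9, 212.5]]
low pred [[390.91177484 200.72072166]]
tray [[0.53, 0.188, 0.03], [0.521, 0.061, 0.03], [0.373, 0.07, 0.03], [0.38, 0.199, 0.03]] [0.45098269 0.12979018 0.03      ] [0.12754135 0.14833124 0.12906115 0.1504123 ]
1 (array([ -8.92, -10.19,   0.62]), array([-0.01,  0.  ,  5.61]))
-1 (array([ -8.92, -10.19,   0.62]), array([ -0.  ,  -0.02, -16.89]))
```

The predicted grip and cap pixels match the masks to within 1–2 px, and the tray measures 150 x 128 mm at (451,130) mm. Moving.

Request:
play_rows([
  [1,[-0.64,-0.73,0],[0,0,0]],
  [1,[-0.64,-0.73,0],[0,0,0]],
  [1,[-0.64,-0.73,0],[0,0,0]],
  [1,[-0.64,-0.73,0],[0,0,0]],
  [1,[-0.64,-0.73,0],[0,0,0]],
  [1,[-0.64,-0.73,0],[0,0,0]],
  [1,[-0.64,-0.73,0],[0,0,0]],
  [1,[-0.64,-0.73,0],[0,0,0]],
], force=80)

```text
t: 1.1
tool_pos: [0.3785, 0.1803, 0.2309]
tool_rot: [-0.728, -3.056, 0.0]
contact_force: [0.1, -0.4, 0.2]
opening: 0.0854
grip_force: 0.0
```

Request:
play_rows([
  [1,[-0.64,-0.73,0],[0,0,0]],
  [1,[-0.64,-0.73,0],[0,0,0]],
  [1,[-0.64,-0.73,0],[0,0,0]],
  [1,[-0.64,-0.73,0],[0,0,0]],
  [1,[-0.64,-0.73,0],[0,0,0]],
  [1,[-0.6,-0.7,0],[0,0,0]],
])

```text
t: 1.85
tool_pos: [0.4501, -0.0997, 0.2309]
tool_rot: [-0.729, -3.056, -0.0]
contact_force: [1.4, 0.6, 0.6]
opening: 0.0855
grip_force: 0.0
```

Request:
play_rows([
  [1,[0,0,0],[0,0,0.93]],
  [1,[0,0,0],[0,0,0.93]],
  [1,[0,0,0],[0,0,0.93]],
  [1,[0,0,0],[0,0,0.94]],
  [1,[0,0,0],[0,0,0.94]],
  [1,[0,0,0],[0,0,0.94]],
  [1,[0,0,0],[0,0,0]],
])

```text
t: 2.72
tool_pos: [0.4499, -0.0979, 0.2308]
tool_rot: [-1.837, -2.547, 0.0]
contact_force: [0.9, -0.6, -0.1]
opening: 0.0853
grip_force: 0.0
```

```bash
cat > s.py <<'E'
import sys; from h import *; from station import ctrl
o=ctrl.get_obs(); Rt=R.from_rotvec(o["tool_rot"]).as_matrix()
p=Rb.T@(o["tool_pos"]-C); print("t",round(o["t"],2),"tcp blk mm",np.round(p*1000,1),"zdir blk",np.round(Rb.T@Rt[:,2],3),"F",np.round(o["contact_force"],1),"op",o["opening"],"grip",o["grip_force"])
z=float(sys.argv[1]); print(delta(o,blk(0,.045,z),down(1)))
E
python3 s.py .069
```

```text
t 2.73 tcp blk mm [2.000e-01 4.580e+01 2.308e+02] zdir blk [-0.001  0.001 -1.   ] F [ 0.9 -0.6 -0.1] op 0.08529619552660692 grip 0.0
(array([-0.02, -0.  ,  3.24]), array([-0.  , -0.  ,  0.01]))
```

Request:
play_rows([
  [1,[-0.02,0,0.8],[0,0,0]],
  [1,[0,0,0.8],[0,0,0]],
  [1,[0,0,0.6],[0,0,0]],
  [1,[0,0,0.4],[0,0,0]],
  [1,[0,0,0.3],[0,0,0]],
  [1,[0,0,0.3],[0,0,0]],
  [1,[0,0,0],[0,0,0]],
])

```text
t: 3.6
tool_pos: [0.4497, -0.0987, 0.0702]
tool_rot: [-1.838, -2.545, 0.001]
contact_force: [-0.3, 0.1, -0.3]
opening: 0.0856
grip_force: 0.0
```

```bash
python3 s.py .069 && python3 - <<'E'
from station import imaging; import cv2
for n in("wrist","scene"): cv2.imwrite(f"pics/{n}1.png",imaging.get_image(n)["color"])
E
```

```text
t 3.6 tcp blk mm [-0.2 45.2 70.2] zdir blk [-0.002  0.002 -1.   ] F [-0.3  0.1 -0.3] op 0.08559084843659924 grip 0.0
(array([-0.  ,  0.  ,  0.02]), array([-0.01, -0.01,  0.  ]))
```

View pics/wrist1.png

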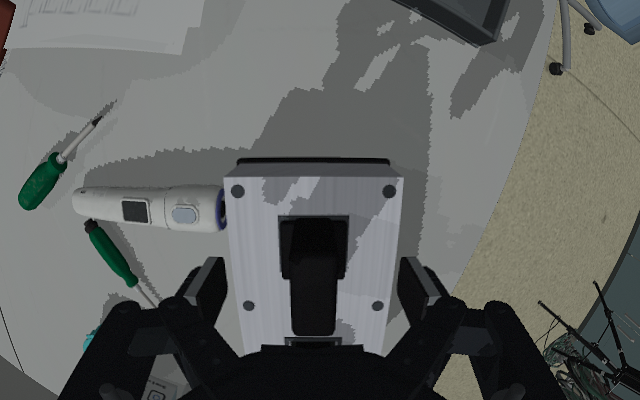

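The wrist view shows the tall grip (about 313,290) centred between the open fingers (inner faces near 225 and 400), square to the block. I'll close on it.

Request:
play_rows([
  [0,[0,0,0],[0,0,0]],
  [0,[0,0,0],[0,0,0]],
  [0,[0,0,0],[0,0,0]],
  [0,[0,0,0],[0,0,0]],
  [0,[0,0,0],[0,0,0]],
  [0,[0,0,0],[0,0,0]],
  [0,[0,0,0],[0,0,0]],
  [0,[0,0,0],[0,0,0]],
], force=80)

```text
t: 4.7
tool_pos: [0.4507, -0.099, 0.0717]
tool_rot: [1.839, 2.546, 0.0]
contact_force: [-0.8, 0.3, 4.4]
opening: 0.0192
grip_force: 80.1
```

```bash
python3 s.py .070
```

```text
t 4.7 tcp blk mm [ 0.6 44.5 71.7] zdir blk [ 0. -0. -1.] F [-0.8  0.3  4.4] op 0.019152003486078376 grip 80.1399028301239
(array([ 0.01, -0.01,  0.03]), array([0., 0., 0.]))
```

Request:
play_rows([
  [0,[0,-0.025,0.002],[-0.25,0,0]],
  [0,[0,-0.025,0.002],[-0.25,0,0]],
  [0,[0,-0.025,0.002],[-0.25,0,0]],
  [0,[0,-0.025,0.002],[-0.25,0,0]],
  [0,[0,-0.025,0.002],[-0.25,0,0]],
  [0,[0,0,0],[0,0,0]],
  [0,[0,0,0],[0,0,0]],
], force=100)

```text
t: 5.58
tool_pos: [0.4445, -0.1014, 0.0721]
tool_rot: [1.775, 2.459, 0.214]
contact_force: [-6.5, 1.4, 15.1]
opening: 0.019
grip_force: 100.7
```

```bash
python3 s.py .070
```

```text
t 5.58 tcp blk mm [-6.  44.2 72.1] zdir blk [ 0.173 -0.    -0.985] F [-6.5  1.4 15.1] op 0.01902690833951686 grip 100.68795561790466
(array([0.02, 0.11, 0.06]), array([1.25, 0.  , 0.01]))
```

```bash
python3 - <<'E'
from station import imaging; import cv2
I=imaging.get_image("scene")["color"][150:310,270:470]; cv2.imwrite("pics/lean.png",cv2.resize(I,None,fx=3,fy=3,interpolation=cv2.INTER_CUBIC))
E
```

```text
(no output)
```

View pics/lean.png

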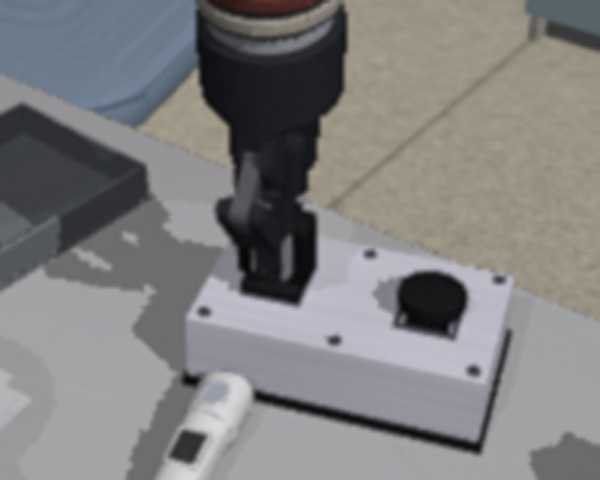

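The gripped stopper leans to the front: its collar's front edge (about 272,292) is down toward the block. Next I'll rock it to the rear.

Request:
play_rows([
  [0,[0,0.025,-0.002],[0.25,0,0]],
  [0,[0,0.025,-0.002],[0.25,0,0]],
  [0,[0,0.025,-0.002],[0.25,0,0]],
  [0,[0,0.025,-0.002],[0.25,0,0]],
  [0,[0,0.025,-0.002],[0.25,0,0]],
  [0,[0,0.025,-0.002],[0.25,0,0]],
  [0,[0,0.025,0],[0.25,0,0]],
  [0,[0,0.025,0],[0.25,0,0]],
])

```text
t: 6.62
tool_pos: [0.455, -0.0979, 0.0722]
tool_rot: [-1.802, -2.495, 0.132]
contact_force: [1.4, 1.0, 7.4]
opening: 0.0189
grip_force: 99.3
```

Request:
play_rows([
  [0,[0,0.025,0],[0.25,0,0]],
  [0,[0,0.025,0],[0.25,0,0]],
  [0,[0,0,0],[0,0,0]],
  [0,[0,0,0],[0,0,0]],
])

```text
t: 7.12
tool_pos: [0.4575, -0.0971, 0.0723]
tool_rot: [-1.776, -2.459, 0.215]
contact_force: [1.1, 1.8, 7.7]
opening: 0.0185
grip_force: 99.8
```

```bash
python3 s.py .070
```

```text
t 7.12 tcp blk mm [ 7.6 44.2 72.3] zdir blk [-0.173 -0.001 -0.985] F [1.1 1.8 7.7] op 0.018532943659757585 grip 99.81169939041138
(array([ 0.02, -0.14,  0.07]), array([-1.25,  0.01,  0.  ]))
```

Request:
play_rows([
  [0,[0,-0.031,0],[-0.31,0,0]],
  [0,[0,-0.031,0],[-0.31,0,0]],
  [0,[0,-0.031,0],[-0.31,0,0]],
  [0,[0,-0.032,0],[-0.32,0,0]],
  [0,[0,0,-0.1],[0,0,0]],
  [0,[0,0,-0.1],[0,0,0]],
  [0,[0,0,-0.1],[0,0,0]],
  [0,[0,0,0],[0,0,0]],
])

```text
t: 8.12
tool_pos: [0.4486, -0.0984, 0.0821]
tool_rot: [-1.838, -2.544, 0.002]
contact_force: [8.5, -3.1, -18.8]
opening: 0.0185
grip_force: 98.7
```

```bash
python3 s.py .18
```

```text
t 8.12 tcp blk mm [-1.1 45.8 82.1] zdir blk [-0.002  0.002 -1.   ] F [  8.5  -3.1 -18.8] op 0.01849926125472883 grip 98.72692465782166
(array([-0.01,  0.02, -1.96]), array([-0.02, -0.01, -0.  ]))
```

Request:
play_rows([
  [0,[0,0,-0.1],[0,0,0]],
  [0,[0,0,-0.15],[0,0,0]],
  [0,[0,0,-0.2],[0,0,0]],
  [0,[0,0,-0.3],[0,0,0]],
  [0,[0,0,-0.5],[0,0,0]],
  [0,[0,0,-0.5],[0,0,0]],
  [0,[0,0,0],[0,0,0]],
])

```text
t: 9.0
tool_pos: [0.452, -0.0995, 0.1776]
tool_rot: [1.836, 2.543, 0.002]
contact_force: [-0.3, -0.4, -0.7]
opening: 0.0186
grip_force: 102.0
```

```bash
cat > tr.py <<'E'
from h import *; from station import ctrl
import sys
o=ctrl.get_obs(); a=np.radians(-3.5); T=np.array([.451,.130,0])
y=np.array([np.cos(a),np.sin(a),0]); z=np.array([0,0,-1.]); Rt=np.c_[np.cross(y,z),y,z]
print(o["t"],o["contact_force"].round(1) if hasattr(o["contact_force"],"round") else o["contact_force"],o["opening"])
print(delta(o,T+[0,0,float(sys.argv[1])],Rt))
E
python3 s.py .16; python3 tr.py .16; python3 - <<'E'
from station import imaging; import cv2
I=imaging.get_image("scene")["color"][100:310,190:470]; cv2.imwrite("pics/pull.png",cv2.resize(I,None,fx=2.5,fy=2.5,interpolation=cv2.INTER_CUBIC))
E
```

```text
t 9.0 tcp blk mm [  1.7  43.7 177.6] zdir blk [ 0.004 -0.003 -1.   ] F [-0.3 -0.4 -0.7] op 0.018553116426944335 grip 102.01462268829346
(array([ 0.03, -0.04,  0.35]), array([0.03, 0.02, 0.  ]))
9.0 [-0.3 -0.4 -0.7] 0.018553116426944335
(array([4.36, 1.42, 0.34]), array([0.03, 0.02, 2.73]))
```

View pics/pull.png

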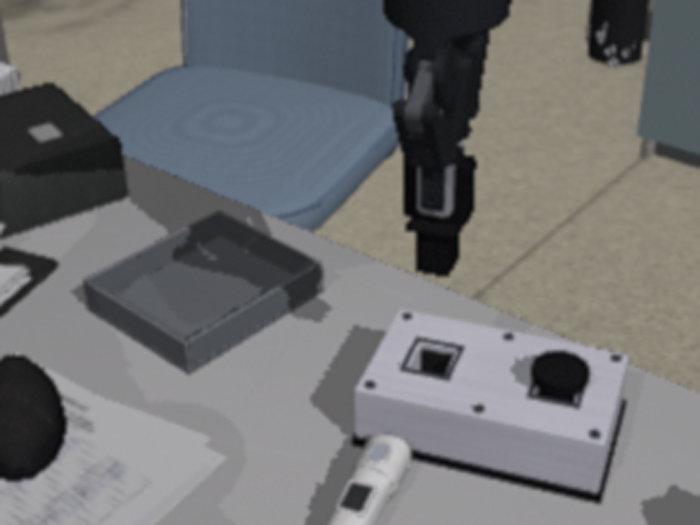

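The stopper is out, hanging in the fingers at about (437,215), and its well (435,358) is open. The low cap is still in its well. Next I'll carry the stopper to the tray.

Request:
play_rows([
  [0,[0.4,0.14,0],[0,0,0]],
  [0,[0.7,0.24,0],[0,0,0]],
  [0,[0.8,0.26,0],[0,0,0]],
  [0,[0.8,0.26,0],[0,0,0]],
  [0,[0.8,0.26,0],[0,0,0]],
  [0,[0.5,0.16,0],[0,0,0]],
  [0,[0.36,0.1,0],[0,0,0]],
  [0,[0,0,0],[0,0,0]],
])

```text
t: 10.05
tool_pos: [0.4482, 0.131, 0.1729]
tool_rot: [-1.835, -2.547, 0.003]
contact_force: [0.3, 0.0, -0.5]
opening: 0.0185
grip_force: 102.0
```

Request:
play_rows([
  [0,[0,0,0],[0,0,0.6]],
  [0,[0,0,0],[0,0,0.8]],
  [0,[0,0,0],[0,0,0.8]],
  [0,[0,0,0],[0,0,0.5]],
  [0,[0,0,0],[0,0,0]],
])

```text
t: 10.68
tool_pos: [0.4489, 0.1295, 0.1736]
tool_rot: [-2.284, -2.156, 0.002]
contact_force: [0.2, 0.3, -1.8]
opening: 0.019
grip_force: 102.0
```

```bash
python3 tr.py .065
```

```text
10.675 [ 0.2  0.3 -1.8] 0.01901670765017711
(array([0.01, 0.04, 2.17]), array([-0.01,  0.  ,  0.03]))
```

Request:
play_rows([
  [0,[0,0.04,0.4],[0,0,0]],
  [0,[0,0,0.6],[0,0,0]],
  [0,[0,0,0.6],[0,0,0]],
  [0,[0,0,0.4],[0,0,0]],
  [0,[0,0,0.15],[0,0,0]],
  [0,[0,0,0],[0,0,0]],
  [0,[0,0,0],[0,0,0]],
])

```text
t: 11.55
tool_pos: [0.4522, 0.1302, 0.068]
tool_rot: [2.283, 2.156, 0.002]
contact_force: [0.2, -0.8, -0.4]
opening: 0.0187
grip_force: 102.0
```

Request:
play_rows([
  [0,[0,0,0.06],[0,0,0]],
  [0,[0,0,0.06],[0,0,0]],
  [0,[0,0,0],[0,0,0]],
])

```text
t: 11.92
tool_pos: [0.4511, 0.1301, 0.0606]
tool_rot: [-2.284, -2.157, 0.001]
contact_force: [-0.4, -0.2, -1.4]
opening: 0.0186
grip_force: 102.0
```

Still no contact, so I'll step down in small amounts.

Request:
play_rows([
  [0,[0,0,0.04],[0,0,0]],
  [0,[0,0,0.04],[0,0,0]],
  [0,[0,0,0],[0,0,0]],
])

```text
t: 12.3
tool_pos: [0.4511, 0.1302, 0.0566]
tool_rot: [-2.284, -2.157, 0.001]
contact_force: [-0.9, 0.1, -0.3]
opening: 0.0189
grip_force: 102.0
```

Request:
play_rows([
  [0,[0,0,0.03],[0,0,0]],
  [0,[0,0,0],[0,0,0]],
])

```text
t: 12.55
tool_pos: [0.4516, 0.1302, 0.0558]
tool_rot: [2.284, 2.157, 0.0]
contact_force: [-0.5, -0.6, 2.0]
opening: 0.0188
grip_force: 102.2
```

Request:
play_rows([
  [0,[0,0,0.02],[0,0,0]],
  [0,[0,0,0],[0,0,0]],
])

```text
t: 12.8
tool_pos: [0.4517, 0.1302, 0.0558]
tool_rot: [-2.284, -2.157, 0.0]
contact_force: [-4.2, -1.1, 7.8]
opening: 0.0185
grip_force: 103.7
```

Request:
play_rows([
  [0.4,[0,0,0],[0,0,0]],
  [0.7,[0,0,0],[0,0,0]],
  [1,[0,0,0],[0,0,0]],
  [1,[0,0,0],[0,0,0]],
  [1,[0,0,0],[0,0,0]],
  [1,[0,0,0],[0,0,0]],
  [1,[0,0,0],[0,0,0]],
  [1,[0,0,0],[0,0,0]],
])

```text
t: 13.8
tool_pos: [0.4513, 0.1302, 0.0544]
tool_rot: [-2.284, -2.157, 0.0]
contact_force: [1.0, -1.4, -0.1]
opening: 0.0854
grip_force: 0.0
```

Request:
play_rows([
  [1,[0,0,-0.2],[0,0,0]],
  [1,[0,0,-0.4],[0,0,0]],
  [1,[0,0,-0.6],[0,0,0]],
  [1,[0,0,-0.8],[0,0,0]],
  [1,[0,0,-0.8],[0,0,0]],
  [1,[0,0,-0.4],[0,0,0]],
  [1,[0,0,0],[0,0,0]],
])

```text
t: 14.68
tool_pos: [0.4522, 0.1303, 0.2161]
tool_rot: [2.283, 2.156, 0.004]
contact_force: [0.1, 0.2, -0.0]
opening: 0.0854
grip_force: 0.0
```

```bash
python3 - <<'E'
from station import imaging; import cv2
I=imaging.get_image("scene")["color"][100:310,190:470]; cv2.imwrite("pics/end.png",cv2.resize(I,None,fx=2.5,fy=2.5,interpolation=cv2.INTER_CUBIC))
E
```

```text
(no output)
```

View pics/end.png

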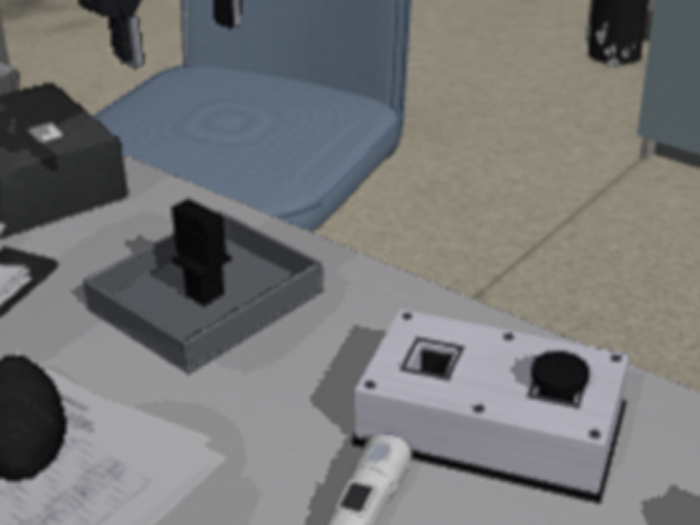

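The stopper stands upright in the middle of the tray (about 202,255) with the gripper clear above it. The low stopper (558,372) is unmoved.

```bash
python3 -c "
from station import ctrl; print(ctrl.finish_job())"
```

```text
the job is handed in; nothing more can be done
None
```

I rocked the tall-gripped stopper about ten degrees to the front and then to the rear, pulled it out and left it standing in the grey tray; the low stopper stayed plugged in, and I handed the job in at about 15 s, though no verdict came back.

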